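Lean the job clipboard on its reading stand

TASK

Lift the clipboard up and off its hook and lean it on the reading stand: bottom edge on the black rubber ledge behind the yellow lip, back against the blue backrest, clip at the top, sheet facing outward, straight and about in the middle. Do it gently, and keep hold of it until its bottom edge stands on the ledge and its back rests firmly on the backrest together, then let go without it dropping or slapping back. Leave the spray can, tape roll and screwdriver where they are.

Things in the scene. Friction and masses are not known exactly. Their poses are not given: they have to be found in the camera images.
- hook: Hook stand, fixed: grey base 130 x 110 x 10 mm, post 14 mm thick, 219 mm high, with a hook of 8 mm round rod that runs out 62 mm along +x to a short upturned tip. Origin: on the bench at the post's axis; +x is the way the hook points, z up. Rod's top at z = 210 mm; tip's top at z = 218, x = 71 mm.
- board: Loose brown clipboard, 0.18 to 0.35 kg, hanging on the hook: 160 wide (y), 190 high (z), 6 mm thick (x). Origin: middle of its bottom edge; z runs up the board, +x out of the front with sheet and steel clip (z = 121 to 148 mm, 74 mm wide, 11 mm proud). Beside the slot, above z = 150 mm, both faces are bare for a pinch from above.
- board_slot (a point): Top middle of the clipboard's hanging slot (24 mm wide, 28 mm high), where it rests on the hook's rod: 180 mm above the board's origin, 10 mm below its top edge. Axes as the board's.
- prop: Reading stand, fixed: grey base plate (x = -135 to -5 mm) and a blue backrest plate, 130 wide, 110 mm long, hinged at its lower end and stiff. It leans back (top to -x) 9 to 22 degrees from vertical; the angle varies and is not measured: look or feel for it. Origin: on the bench under the hinge line (along y, z = 10 mm, in the backrest's front face); +x is its front, z up.
- ledge: Ledge of the reading stand, fixed in front of the backrest: black rubber floor, top at z = 8 mm, 28 mm deep (x = -14 to 14 mm), 180 mm long (y), with a yellow lip along its front (x = 14 to 22 mm, top at z = 22 mm). Origin: on the bench under the middle of the rubber; axes as the stand's, whose origin lies 16 mm behind (-x).
- can: Bystander: red spray can, standing, 54 mm across and 150 mm high. Origin: centre of its underside.
- tape: Bystander: black tape roll lying flat, 90 mm across and 24 mm high. Origin: centre of its underside.
- driver: Bystander: red-handled screwdriver lying on the bench, about 200 mm long along its x axis.
There are look-alikes about, which are no part of the job. Several things have the shape of the board; the one meant has the colours described above.

How it is judged:
On the way, in this order (a step that is already met when the one before it is completed fails the run):
1. the clipboard is off the hook and held in the gripper (horizontal distance between board and hook above 0.1 m and contact force between board and hook below 0.01 N and contact force between the fingers and board above 1 N and height (world z) of board above 0.03 m), for 0.2 s.
2. still held by the fingers, the clipboard stands with its bottom edge on the ledge and bears with its back on the backrest (0.1 N or more on each) (x of board in the frame of ledge between -0.016 and 0.016 m and y of board in the frame of ledge between -0.035 and 0.035 m and z of board in the frame of ledge below 0.016 m and angle between board's own z axis and vertical between 0.12 and 0.8 rad and angle between board's own x axis and vertical below 1.45 rad and angle between the y axis of board and the y axis of prop, either way round below 0.17 rad and contact force between board and ledge above 0.1 N and contact force between board and prop above 0.1 N and contact force between the fingers and board above 0.5 N), for 0.1 s.
At the end, for the whole second after the job is handed in: Released and at rest, the clipboard stands on the rubber behind the lip (within 16 mm front to back, 35 mm sideways of its middle, 8 mm of its top) and touches ledge and backrest, leaning back 7 to 46 degrees, clip up, sheet outward, within 10 degrees of the stand's heading (x of board in the frame of ledge between -0.016 and 0.016 m and y of board in the frame of ledge between -0.035 and 0.035 m and z of board in the frame of ledge below 0.016 m and angle between board's own z axis and vertical between 0.12 and 0.8 rad and angle between board's own x axis and vertical below 1.45 rad and angle between the y axis of board and the y axis of prop, either way round below 0.17 rad and contact force between board and ledge above 0.2 N and contact force between board and prop above 0.05 N and linear speed of board below 0.02 m/s and angular speed of board below 0.1 rad/s and contact force between the fingers and board below 0.01 N).
It fails at once if let go over the ledge, the clipboard drops or slaps back (turns faster than 1.2 rad/s or falls faster than 0.25 m/s without the fingers on it) (contact force between the fingers and board below 0.01 N and horizontal distance between board and ledge below 0.06 m and (angular speed of board above 1.2 rad/s or linear speed of board above 0.25 m/s)).
It fails at once if a bystander is moved more than 20 mm or tipped (distance of any of can, tape, driver from where it was at the start of the episode above 0.02 m or angle between can's own z axis and vertical above 0.3 rad).
It fails at once if the clipboard is pressed or slapped against ledge or stand with more than 40 N (contact force between board and ledge above 40 N or contact force between board and prop above 40 N).
It fails at once if the clipboard is wrenched against the hook with more than 40 N (contact force between board and hook above 40 N).
It also fails if it takes over 72 s, if anything falls off the work surface, if the arm or the gripper's body presses on something with over 40 N, if the wrist force passes 120 N, or if a joint passes its speed limit or range.

ROBOT

A 6-joint arm with a two-finger parallel gripper is mounted at the origin on the work surface. World frame = base frame: x ahead of the robot, y to its left, z up, the work surface at z = 0. Lengths are in m, angles in rad, forces in N, time in s.
With the tool pointing down it reaches from about 0.3 to 0.85 m from the base axis. Payload 5.4 kg.
Tool frame: the origin (TCP) lies on the centre line of the jaws, within the pads' length; the fingertips stand 22 mm ahead of it and the grasp point (between the pads) lies 3 mm ahead of it; z points along the fingers, y is the direction in which the jaws open and shut (so a half turn about z gives the same grasp; the last joint's range is limited). The gripper opens to 85 mm and grips with 20 to 120 N. Pads are 22 mm wide; open, the fingers measure 114 mm over their backs; the gripper's body (76 mm by 85 mm) begins 54 mm behind the grasp point. The pads swing forward as they close: fully open they stand 13 mm farther back than shut.
Start: joints at [-1.352, 0.158, 1.597, -0, 1.386, -0.21], TCP at [0.239, -0.523, 0.253] pointing down, gripper open.
Joint ranges: [-2.91, 2.91], [-0.94, 2.29], [0.18, 2.7], [-1.29, 4.43], [0.17, 2.64], [-3, 3]. Speed limits (rad/s): [2.57, 2.57, 3.14, 3.14, 3.14, 3.14].

INTERFACE

Orientations are given as [roll, pitch, yaw] about the fixed x, y, z axes, in that order (R = Rz(yaw) Ry(pitch) Rx(roll)).
In Python, from cell import telemetry, read_camera, camera_model, arm, search_frame gives the robot as it stands. The module is installed in compiled form; this text tells all that it offers.
- The arm moves only by the tool jog_arm, never from a script. Its argument "deltas" is a list of rows, each an object of numbers: "gripper": the gripper command: -1 is shut, 1 is fully open, values between are in proportion; "x", "y", "z": the shift along the tool's x, y, z in cm; "rx", "ry", "rz": the turn, a rotation vector about the tool's x, y, z in degrees. In form: [{"gripper": .., "x": .., "y": .., "z": .., "rx": .., "ry": .., "rz": ..}, ...]. A call has exactly 10 rows; each row is the pose to reach, as a shift and turn from the pose commanded when the call began, along the tool's axes at that moment; what a row does not reach only later rows make up. A row lasts 1/10 s, in which the tool goes at most 50 mm and 8.59 degrees, less where a joint would pass 70% of its speed; a pose out of reach is approached as far as the arm can. A call with a gripper value outside its range is refused whole. The fingers move at their own pace and stop on an object; "force" is the grip in N (left out, the last holds). Time passes only in rows, so rows that repeat a pose let the fingers close, or fill a call up. It gives the time, the measured TCP pose, the force and the opening at its end, in the units of the state.
- telemetry.read_state(): the state, without advancing time (a new reading comes with each control period).
- read_camera(name): name is "side" or "top" or "wrist"; returns (picture, depth): 400x640x3 uint8, blue, green, red; 400x640 float32, m along the optical axis (not along the pixel's ray), 0 where there is no reading.
- camera_model(name): a dict with "K" (3x3 intrinsics, pixels), "distortion" ([k1, k2, p1, p2, k3] as OpenCV has them; the pictures are not rectified), "T" (4x4, takes a point from camera to world coordinates). Camera axes: x right, y down, z forward; pixel columns grow to the right and rows downward; lengths in m; the calibration is good to about 2 mm. A picture is of the moment at which its call begins: read the wrist's pose just before it. camera_model takes no time and is no camera call; for the wrist camera it gives the pose at the moment of the call.
- arm.finish_job(): hands the job in, once; it reports no verdict.
Trained networks look in the newest picture that a camera, given by its name, has taken for a name from the list of things; names that differ only in an ending like _2 or _b are one class to them, and where a whole thing is asked for, a point or a joint stands for the part that bears it (a point fixed in the world has none). Each returns a list of dicts, best first, with "confidence" (0 to 1); they miss things now and then, are a little off and sometimes report something else, mostly with a low value. They report only what shows in the picture. A call takes as long as a camera call. They do not tell look-alikes from the thing itself.
- search_frame(camera, target): "uv" ([column, row] in pixels, amid what is visible of it).
The state is a dict: "t": time; "q": joint angles; "joint_vel": joint speeds; "tau": joint torques, N m; "tcp_pos": TCP position; "orientation": TCP orientation; "contact_force": force on the tool from outside, world axes, zero at the start; "moment": the same for the moment, N m; "width": finger opening in m.
Only numpy, scipy, OpenCV 4.12 (cv2) and the standard library are available. Lean on these libraries where they do the work, as an engineer would, in place of code of your own. Each camera call takes 0.05 s, during which the arm holds its last target. There are 200 camera calls.

## Working session

There is one attempt and no reset: what is moved stays moved. The work goes in short steps, Python scripts to look and compute and a tool call to move; the robot and the scene stay as the last step left them, time stands still between calls to the robot, and variables do not carry over. Pictures are saved under pics/ and viewed, about 8 in all and at most 12, crops included, and the job is handed in when it is done.

Besides the shell and the picture viewer there is one more tool, called after "Emit:" as name(argument=value, ...), one argument or row to a line, values as JSON. jog_arm: Moves the arm, as the interface text tells. Its arguments: {"type":"object","properties":{"deltas":{"type":"array","items":{"type":"object","properties":{"gripper":{"type":"number"},"x":{"type":"number"},"y":{"type":"number"},"z":{"type":"number"},"rx":{"type":"number"},"ry":{"type":"number"},"rz":{"type":"number"}}}},"force":{"type":"number"}},"required":["deltas"]}

```bash
mkdir -p pics
cat > h.py <<'E'
import numpy as np, cv2
from cell import telemetry, read_camera, camera_model, arm, search_frame
from scipy.spatial.transform import Rotation as R
def cloud(name, d):
    m=camera_model(name); K=np.array(m['K']);D=np.array(m['distortion'],float);T=np.array(m['T'])
    v,u=np.mgrid[0:400,0:640]
    n=cv2.undistortPoints(np.stack([u,v],-1).reshape(-1,1,2).astype(np.float64),K,D).reshape(400,640,2)
    p=np.dstack([n*d[...,None],d]); w=p@T[:3,:3].T+T[:3,3]; w[d<=0]=np.nan
    return w
E
python3 - <<'E'
from h import *
out=[]
for c in ['side','top']:
    im,d=read_camera(c); np.savez('pics/%s0.npz'%c,im=im,w=cloud(c,d)); w=cloud(c,d)
    for t in ['board','hook','prop','can','tape','driver','ledge']:
        for r in search_frame(c,t):
            if r['confidence']>.2:
                u,v=np.round(r['uv']).astype(int); print(c,t,u,v,round(r['confidence'],2),np.round(w[v,u],3))
    print(np.round(camera_model(c)['T'],2).tolist())
    out.append(im)
cv2.imwrite('pics/a.png',cv2.resize(np.vstack(out),(640,800))[:800]) if 0 else None
cv2.imwrite('pics/side0.png',out[0]);cv2.imwrite('pics/top0.png',out[1])
print(telemetry.read_state())
E
```

```text
side board 334 191 0.92 [ 0.602 -0.232  0.131]
side board 346 149 0.91 [ 0.616 -0.488  0.153]
side board 405 179 0.76 [ 0.419 -0.398  0.106]
side board 372 371 0.46 [0.437 0.212 0.005]
side hook 349 225 0.66 [ 0.564 -0.262  0.008]
side prop 374 368 0.95 [0.435 0.208 0.008]
side can 256 247 0.76 [0.731 0.018 0.102]
side tape 279 239 0.78 [ 0.743 -0.155  0.006]
side driver 399 291 0.79 [ 0.404 -0.001  0.016]
side ledge 329 364 0.67 [0.517 0.216 0.008]
[[-0.97, -0.1, 0.22, 0.41], [-0.24, 0.49, -0.84, 0.67], [-0.02, -0.87, -0.5, 0.61], [0.0, 0.0, 0.0, 1.0]]
top board 464 182 0.92 [ 0.627 -0.462  0.168]
top board 437 254 0.82 [ 0.43  -0.409  0.088]
top board 385 189 0.69 [ 0.604 -0.249  0.18 ]
top hook 380 212 0.98 [ 0.55  -0.257  0.004]
top hook 297 144 0.38 [ 0.73  -0.011  0.149]
top prop 221 247 0.77 [0.438 0.228 0.009]
top can 296 144 0.73 [ 0.729 -0.009  0.151]
top tape 344 141 0.8 [ 0.771 -0.146 -0.001]
top driver 296 261 0.92 [ 0.4   -0.004  0.024]
top ledge 223 222 0.62 [0.515 0.223 0.009]
[[0.01, -1.0, 0.08, 0.5], [-1.0, -0.01, 0.02, -0.1], [-0.02, -0.08, -1.0, 1.27], [0.0, 0.0, 0.0, 1.0]]
{'t': 0.8, 'q': array([-1.35207224e+00,  1.58405160e-01,  1.59695800e+00,  1.25910013e-05,
        1.38616495e+00, -2.10107755e-01]), 'joint_vel': array([ 0.00084854, -0.00133767,  0.00025749, -0.00109825,  0.00098436,
       -0.0006151 ]), 'tau': array([ 9.88489546e-06, -3.95972157e+01, -3.31692195e+01, -2.24859982e-04,
        4.59716939e-04, -2.54969899e-05]), 'tcp_pos': array([ 0.23907253, -0.52295559,  0.25331731]), 'orientation': array([3.14152695e+00, 1.35708106e-06, 4.28829534e-01]), 'contact_force': array([ 0.22940844,  0.32073416, -0.00859481]), 'moment': array([0.0262133 , 0.02656964, 0.01135711]), 'width': 0.08489532395610849}
```

View pics/side0.png

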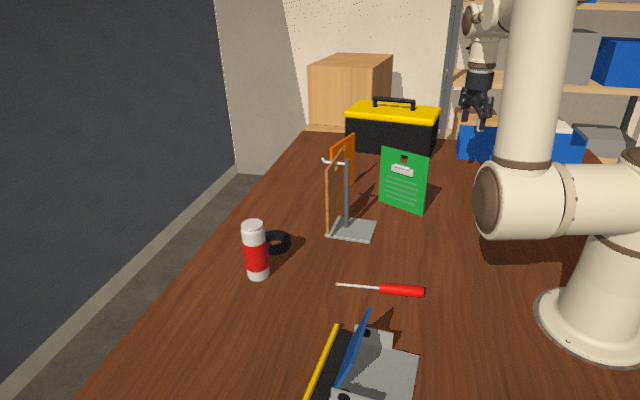

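View pics/top0.png

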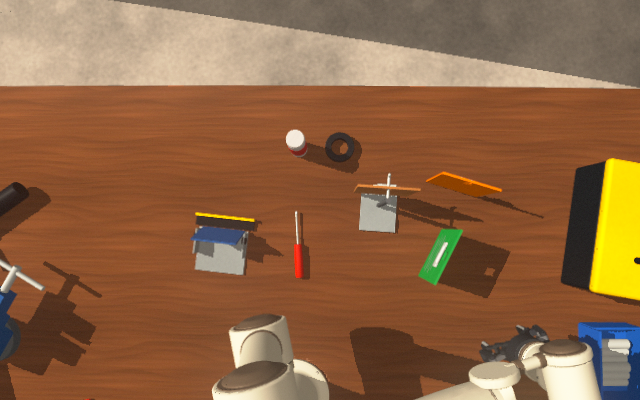

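The board-shaped candidates are:
- Brown-orange, on the hook: side (334,191), top (385,189).
- Bright orange, standing free: side (346,149), top (464,182).
- Green: side (405,179), top (437,254).

The one on the hook fits the description. I'll confirm that in an enlarged crop and measure at the same time.

```bash
cat > m.py <<'E'
from h import *
S=np.load('pics/side0.npz');T=np.load('pics/top0.npz')
a=cv2.resize(S['im'][120:250,290:440],None,fx=4,fy=4,interpolation=cv2.INTER_CUBIC)[:, :400]
b=cv2.resize(T['im'][165:240,345:415],None,fx=5.6,fy=5.6,interpolation=cv2.INTER_CUBIC)
H=520;o=np.zeros((H,800,3),np.uint8);o[:a.shape[0],:400]=a[:H];o[:b.shape[0],400:400+b.shape[1]]=b[:, :400]
cv2.imwrite('pics/crop1.png',o)
def pts(Z,lo,hi,f):
    w=Z['w'];hsv=cv2.cvtColor(Z['im'],cv2.COLOR_BGR2HSV);h,s,v=[hsv[...,i].astype(int) for i in range(3)]
    m=np.all((w>lo)&(w<hi),-1)&f(h,s,v);return w[m]
def plane(p,n=3):
    for _ in range(n):
        c=p.mean(0);u,s,vt=np.linalg.svd(p-c,full_matrices=0);r=(p-c)@vt[2];p=p[abs(r)<max(2*r.std(),.001)]
    return c,vt[2]*np.sign(vt[2][0]),r.std(),p
for n,Z in (('side',S),('top',T)):
    p=pts(Z,[.54,-.36,.02],[.68,-.15,.30],lambda h,s,v:(h>5)&(h<20)&(s>130))
    print(n,'board',len(p)); 
    if len(p)>30:
        c,nn,r,q=plane(p);print(c.round(4),nn.round(3),r,np.percentile(q,[1,99],axis=0).round(3).tolist())
    p=pts(Z,[.35,.08,.02],[.6,.36,.2],lambda h,s,v:(h>95)&(h<130)&(s>120))
    print(n,'backrest',len(p))
    if len(p)>30:
        c,nn,r,q=plane(p);print(c.round(4),nn.round(3),'lean',np.degrees(np.arcsin(nn[2])),r,np.percentile(q,[1,99],axis=0).round(3).tolist())
    p=pts(Z,[.45,.08,.015],[.6,.36,.04],lambda h,s,v:(h>20)&(h<35)&(s>150))
    if len(p)>20:
        c=np.median(p,0);(vx,vy,x0,y0)=cv2.fitLine(p[:,:2].astype(np.float32),cv2.DIST_HUBER,0,.01,.01).ravel();print(n,'lip',len(p),c.round(4),'dir',np.degrees(np.arctan2(vy,vx)),np.percentile(p,[1,99],axis=0).round(3).tolist())
p=pts(T,[.5,-.34,.003],[.66,-.2,.02],lambda h,s,v:(s<60))
print('base',len(p),cv2.minAreaRect(p[:,:2].astype(np.float32)),p.mean(0))
for n,Z in (('side',S),('top',T)):
    p=pts(Z,[.54,-.33,.19],[.68,-.19,.23],lambda h,s,v:(s<70));print(n,'rod',len(p),p.mean(0).round(3),np.percentile(p,[2,98],axis=0).round(3).tolist(),cv2.fitLine(p[:,:2].astype(np.float32),cv2.DIST_HUBER,0,.01,.01).ravel())
E
python3 m.py
```

```text
side board 1085
[ 0.6017 -0.2424  0.1295] [ 0.998 -0.067 -0.003] 0.00077714851793079 [[0.596, -0.331, 0.033], [0.608, -0.173, 0.218]]
side backrest 700
[0.4727 0.2391 0.0838] [ 0.935 -0.088  0.344] lean 20.143122467779165 0.0013296174352576651 [[0.454, 0.168, 0.022], [0.495, 0.289, 0.115]]
side lip 398 [0.5302 0.2332 0.0213] dir 84.25695 [[0.519, 0.132, 0.016], [0.541, 0.303, 0.024]]
top board 482
[ 0.6027 -0.2529  0.1572] [ 0.998 -0.06  -0.008] 0.0007680205471633426 [[0.598, -0.332, 0.036], [0.608, -0.174, 0.223]]
top backrest 109
[0.4657 0.2251 0.0993] [ 0.94  -0.093  0.327] lean 19.09139141314887 0.000858900251453925 [[0.455, 0.166, 0.03], [0.49, 0.281, 0.119]]
top lip 147 [0.5296 0.2158 0.0224] dir 84.25236 [[0.518, 0.129, 0.017], [0.541, 0.305, 0.027]]
base 1068 ((0.5534511804580688, -0.25376096367836), (0.10414651781320572, 0.1048731580376625), 0.3976830244064331) [ 0.55016441 -0.25028647  0.00961347]
side rod 103 [ 0.594 -0.25   0.206] [[0.567, -0.258, 0.192], [0.638, -0.243, 0.217]] [ 0.9947302  -0.10252775  0.59819293 -0.25009847]
top rod 97 [ 0.597 -0.252  0.211] [[0.566, -0.257, 0.197], [0.64, -0.244, 0.221]] [ 0.99757075 -0.0696605   0.5950874  -0.25126556]
```

View pics/crop1.png

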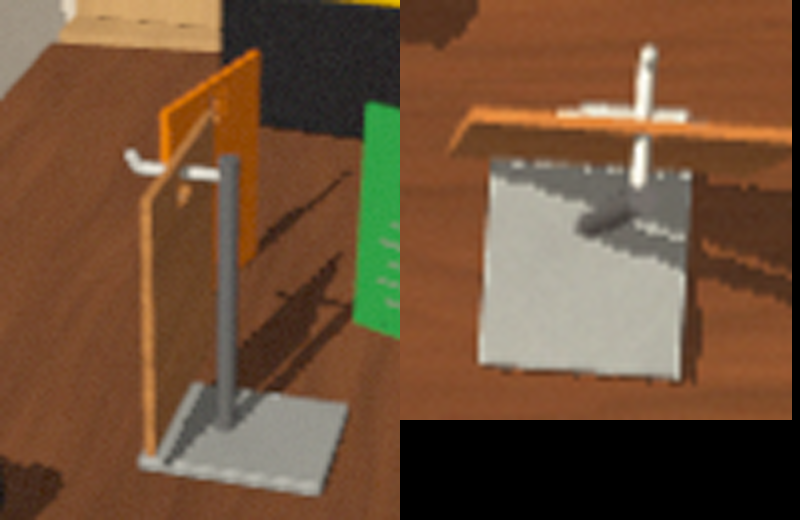

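The crop confirms it: the brown board hangs on the hook with its steel clip on the +x side, away from the robot. The bright orange board stands free behind it. The stand's yaw is about -5.7° and its backrest leans about 19.5°. I'm moving above the pinch point.

Emit:
jog_arm(
  deltas=[
    {"gripper": -0.1, "z": -5},
    {"gripper": -0.1, "z": -10},
    {"gripper": -0.1, "z": -15},
    {"gripper": -0.1, "x": 5, "y": -1.4, "z": -17, "rz": -8},
    {"gripper": -0.1, "x": 10, "y": -2.7, "z": -17, "rz": -16},
    {"gripper": -0.1, "x": 15, "y": -4, "z": -17, "rz": -24},
    {"gripper": -0.1, "x": 20, "y": -5.4, "z": -17, "rz": -32},
    {"gripper": -0.1, "x": 25, "y": -6.7, "z": -17, "rz": -40},
    {"gripper": -0.1, "x": 30, "y": -8, "z": -17, "rz": -48},
    {"gripper": -0.1, "x": 35, "y": -9.4, "z": -16, "rz": -55},
  ],
)

```text
$.deltas[0]: bad value
```

```bash
cat >> h.py <<'E'
def state():
    s=telemetry.read_state();r=R.from_euler('xyz',s['orientation']);return s,np.array(s['tcp_pos']),r
def go(p,r):
    "deltas cm/deg from measured pose to world pose"
    s,p0,r0=state()
    print('t',round(s['t'],2),'tcp',p0.round(4),'rpy',np.degrees(s['orientation']).round(2),'F',np.round(s['contact_force'],2),'w',round(s['width'],4))
    print('xyz cm',(r0.inv().apply(np.array(p)-p0)*100).round(2),'rot deg',np.degrees((r0.inv()*r).as_rotvec()).round(2))
def down(yaw,lean=0): # lean back about stand y (deg), applied in world yaw frame
    return R.from_euler('z',yaw-90,degrees=True)*R.from_euler('y',-lean,degrees=True)*R.from_euler('xyz',[180,0,90],degrees=True)
E
python3 -c "
from h import *
go([.606,-.2195,.33],down(86.3))"
```

```text
t 0.8 tcp [ 0.2391 -0.523   0.2533] rpy [180.     0.    24.57] F [ 0.23  0.32 -0.01] w 0.0849
xyz cm [ 45.99 -12.34  -7.67] rot deg [  0.     0.   -61.73]
```

Emit:
jog_arm(
  deltas=[
    {"gripper": 0, "x": 0, "y": 0, "z": -5, "rx": 0, "ry": 0, "rz": 0},
    {"gripper": 0, "x": 0, "y": 0, "z": -10, "rx": 0, "ry": 0, "rz": 0},
    {"gripper": 0, "x": 0, "y": 0, "z": -15, "rx": 0, "ry": 0, "rz": 0},
    {"gripper": 0, "x": 5, "y": -1.4, "z": -17, "rx": 0, "ry": 0, "rz": -8},
    {"gripper": 0, "x": 10, "y": -2.7, "z": -17, "rx": 0, "ry": 0, "rz": -16},
    {"gripper": 0, "x": 15, "y": -4, "z": -17, "rx": 0, "ry": 0, "rz": -24},
    {"gripper": 0, "x": 20, "y": -5.4, "z": -17, "rx": 0, "ry": 0, "rz": -32},
    {"gripper": 0, "x": 25, "y": -6.7, "z": -17, "rx": 0, "ry": 0, "rz": -40},
    {"gripper": 0, "x": 30, "y": -8, "z": -17, "rx": 0, "ry": 0, "rz": -48},
    {"gripper": 0, "x": 35, "y": -9.4, "z": -16, "rx": 0, "ry": 0, "rz": -55},
  ],
  force=60,
)

```text
t: 1.8
tcp_pos: [0.5074, -0.3011, 0.417]
orientation: [3.139, 0.002, 1.394]
contact_force: [0.7, -1.1, 0.1]
width: 0.0428
```

```bash
python3 -c "
from h import *
go([.606,-.2195,.33],down(86.3))"
```

```text
t 1.8 tcp [ 0.5074 -0.3011  0.417 ] rpy [1.7987e+02 9.0000e-02 7.9880e+01] F [ 0.66 -1.06  0.08] w 0.0428
xyz cm [9.78 8.25 8.71] rot deg [ 0.13  0.09 -6.42]
```

Emit:
jog_arm(
  deltas=[
    {"gripper": 0, "x": 3, "y": 3, "z": 2, "rx": 0, "ry": 0, "rz": -3},
    {"gripper": 0, "x": 6, "y": 6, "z": 4, "rx": 0, "ry": 0, "rz": -6},
    {"gripper": 0, "x": 8.3, "y": 7.5, "z": 6, "rx": 0, "ry": 0, "rz": -6},
    {"gripper": 0, "x": 8.3, "y": 7.5, "z": 7, "rx": 0, "ry": 0, "rz": -6},
    {"gripper": 0, "x": 8.3, "y": 7.5, "z": 7, "rx": 0, "ry": 0, "rz": -6},
    {"gripper": 0, "x": 8.3, "y": 7.5, "z": 7, "rx": 0, "ry": 0, "rz": -6},
    {"gripper": 0, "x": 8.3, "y": 7.5, "z": 7, "rx": 0, "ry": 0, "rz": -6},
    {"gripper": 0, "x": 8.3, "y": 7.5, "z": 7, "rx": 0, "ry": 0, "rz": -6},
    {"gripper": 0, "x": 8.3, "y": 7.5, "z": 7, "rx": 0, "ry": 0, "rz": -6},
    {"gripper": 0, "x": 8.3, "y": 7.5, "z": 7, "rx": 0, "ry": 0, "rz": -6},
  ],
)

```text
t: 2.8
tcp_pos: [0.5944, -0.2348, 0.3463]
orientation: [3.141, 0.0, 1.493]
contact_force: [-0.8, -0.1, -0.9]
width: 0.0429
```

Run:
```python
from h import *
go([.606,-.2195,.207],down(86.3))
im,d=read_camera('wrist');w=cloud('wrist',d);np.savez('pics/w1.npz',im=im,w=w)
hsv=cv2.cvtColor(im,cv2.COLOR_BGR2HSV)
m=np.all((w>[.56,-.36,.2])&(w<[.66,-.15,.235]),-1)&(hsv[...,1]>110)
p=w[m];print(len(p),np.percentile(p,[1,50,99],axis=0).round(4).tolist(),cv2.fitLine(p[:,:2].astype(np.float32),cv2.DIST_HUBER,0,.01,.01).ravel())
cv2.imwrite('pics/w1.png',im)
```

```text
t 2.8 tcp [ 0.5944 -0.2348  0.3463] rpy [1.7996e+02 2.0000e-02 8.5540e+01] F [-0.81 -0.06 -0.92] w 0.0429
xyz cm [ 1.62  1.02 13.93] rot deg [ 0.04  0.02 -0.76]
1461 [[0.598, -0.3338, 0.2084], [0.6053, -0.2469, 0.2194], [0.6117, -0.1762, 0.2209]] [ 0.05915305  0.99824893  0.6051799  -0.25045526]
```

View pics/w1.png

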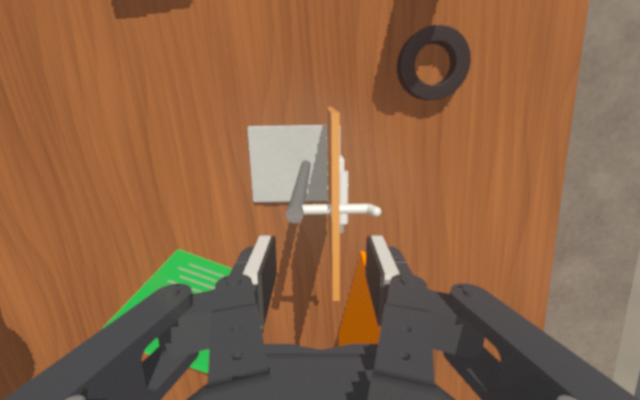

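The wrist picture shows the brown board edge-on from (334,110) to (336,298). The rod is at row 210 and the clip is on its right, the +x side. I'm descending astride the bare top edge, on the +y side of the slot.

Emit:
jog_arm(
  deltas=[
    {"gripper": 0, "x": 1.4, "y": 1.1, "z": 2, "rx": 0, "ry": 0, "rz": -0.8},
    {"gripper": 0, "x": 1.4, "y": 1.1, "z": 4, "rx": 0, "ry": 0, "rz": -0.8},
    {"gripper": 0, "x": 1.4, "y": 1.1, "z": 6, "rx": 0, "ry": 0, "rz": -0.8},
    {"gripper": 0, "x": 1.4, "y": 1.1, "z": 8, "rx": 0, "ry": 0, "rz": -0.8},
    {"gripper": 0, "x": 1.4, "y": 1.1, "z": 10, "rx": 0, "ry": 0, "rz": -0.8},
    {"gripper": 0, "x": 1.4, "y": 1.1, "z": 12, "rx": 0, "ry": 0, "rz": -0.8},
    {"gripper": 0, "x": 1.4, "y": 1.1, "z": 13.5, "rx": 0, "ry": 0, "rz": -0.8},
    {"gripper": 0, "x": 1.4, "y": 1.1, "z": 13.9, "rx": 0, "ry": 0, "rz": -0.8},
    {"gripper": 0, "x": 1.4, "y": 1.1, "z": 13.9, "rx": 0, "ry": 0, "rz": -0.8},
    {"gripper": 0, "x": 1.4, "y": 1.1, "z": 13.9, "rx": 0, "ry": 0, "rz": -0.8},
  ],
)

```text
t: 3.85
tcp_pos: [0.6071, -0.2216, 0.2081]
orientation: [3.14, 0.001, 1.507]
contact_force: [-0.3, 1.1, 0.0]
width: 0.0431
```

```bash
python3 -c "
from h import *
go([.607,-.222,.207],down(86.4))"
```

```text
t 3.85 tcp [ 0.6071 -0.2216  0.2081] rpy [1.799e+02 5.000e-02 8.637e+01] F [-0.3   1.11  0.02] w 0.0431
xyz cm [-0.04 -0.01  0.11] rot deg [ 0.1   0.05 -0.03]
```

Closing the gripper on the board.

Emit:
jog_arm(
  deltas=[
    {"gripper": -0.4, "x": 0, "y": 0, "z": 0.1, "rx": 0, "ry": 0, "rz": 0},
    {"gripper": -0.6, "x": 0, "y": 0, "z": 0.1, "rx": 0, "ry": 0, "rz": 0},
    {"gripper": -0.75, "x": 0, "y": 0, "z": 0.1, "rx": 0, "ry": 0, "rz": 0},
    {"gripper": -0.85, "x": 0, "y": 0, "z": 0.1, "rx": 0, "ry": 0, "rz": 0},
    {"gripper": -1, "x": 0, "y": 0, "z": 0.1, "rx": 0, "ry": 0, "rz": 0},
    {"gripper": -1, "x": 0, "y": 0, "z": 0.1, "rx": 0, "ry": 0, "rz": 0},
    {"gripper": -1, "x": 0, "y": 0, "z": 0.1, "rx": 0, "ry": 0, "rz": 0},
    {"gripper": -1, "x": 0, "y": 0, "z": 0.1, "rx": 0, "ry": 0, "rz": 0},
    {"gripper": -1, "x": 0, "y": 0, "z": 0.1, "rx": 0, "ry": 0, "rz": 0},
    {"gripper": -1, "x": 0, "y": 0, "z": 0.1, "rx": 0, "ry": 0, "rz": 0},
  ],
  force=60,
)

```text
t: 4.85
tcp_pos: [0.6067, -0.2214, 0.2061]
orientation: [3.141, 0.0, 1.507]
contact_force: [-0.7, 0.7, 2.6]
width: 0.0051
```

Emit:
jog_arm(
  deltas=[
    {"gripper": -1, "x": 0, "y": 0, "z": -0.4, "rx": 0, "ry": 0, "rz": 0},
    {"gripper": -1, "x": 0, "y": 0, "z": -0.8, "rx": 0, "ry": 0, "rz": 0},
    {"gripper": -1, "x": 0, "y": 0, "z": -1.2, "rx": 0, "ry": 0, "rz": 0},
    {"gripper": -1, "x": 0, "y": 0, "z": -1.4, "rx": 0, "ry": 0, "rz": 0},
    {"gripper": -1, "x": 0, "y": 0, "z": -1.4, "rx": 0, "ry": 0, "rz": 0},
    {"gripper": -1, "x": 0, "y": 0, "z": -1.4, "rx": 0, "ry": 0, "rz": 0},
    {"gripper": -1, "x": 0, "y": 0, "z": -1.4, "rx": 0, "ry": 0, "rz": 0},
    {"gripper": -1, "x": 0, "y": 0, "z": -1.4, "rx": 0, "ry": 0, "rz": 0},
    {"gripper": -1, "x": 0, "y": 0, "z": -1.4, "rx": 0, "ry": 0, "rz": 0},
    {"gripper": -1, "x": 0, "y": 0, "z": -1.4, "rx": 0, "ry": 0, "rz": 0},
  ],
)

```text
t: 5.85
tcp_pos: [0.6065, -0.2213, 0.2197]
orientation: [-3.141, -0.0, 1.507]
contact_force: [0.4, -0.4, -2.6]
width: 0.0053
```

```bash
cat > bd.py <<'E'
from h import *
import sys
def board(cam,lo,hi,save=None):
    im,d=read_camera(cam);w=cloud(cam,d)
    if save: cv2.imwrite(save,im)
    hsv=cv2.cvtColor(im,cv2.COLOR_BGR2HSV);m=np.all((w>lo)&(w<hi),-1)&(hsv[...,0]>5)&(hsv[...,0]<20)&(hsv[...,1]>130)
    p=w[m]
    for _ in range(4):
        c=p.mean(0);vt=np.linalg.svd(p-c,full_matrices=0)[2];n=vt[2]*np.sign(vt[2][0]);r=(p-c)@n;p=p[abs(r)<max(2*r.std(),.0015)]
    # in-plane rect: roll
    z=np.array([0,0,1])-n*n[2];z/=np.linalg.norm(z);y=np.cross(z,n);q=np.c_[(p-c)@y,(p-c)@z]
    rect=cv2.minAreaRect(q.astype(np.float32)); ex=np.percentile(q,[.5,99.5],axis=0)
    print(cam,len(p),'c',c.round(4),'n',n.round(3),'yaw',np.degrees(np.arctan2(n[1],n[0])).round(2),'lean',np.degrees(np.arcsin(n[2])).round(2),'rectsize',np.round(rect[1],4),'roll',round(rect[2],2),'yz ext',ex.round(4).tolist(),'pmin',np.percentile(p,.5,axis=0).round(4),'pmax',np.percentile(p,99.5,axis=0).round(4))
    return c,n,p
E
python3 -c "
from bd import *
go([.68,-.226,.2197],down(86.4))
board('side',[.54,-.36,.015],[.72,-.14,.26])"
```

```text
t 5.85 tcp [ 0.6065 -0.2213  0.2197] rpy [-179.99   -0.     86.36] F [ 0.42 -0.41 -2.63] w 0.0053
xyz cm [-0.    7.36 -0.  ] rot deg [-0.01 -0.   -0.04]
side 801 c [ 0.6012 -0.2401  0.1298] n [ 0.998 -0.067 -0.002] yaw -3.83 lean -0.11 rectsize [0.1907 0.1634] roll 89.99 yz ext [[-0.0907, -0.0853], [0.0685, 0.1018]] pmin [ 0.595  -0.3306  0.0444] pmax [ 0.6071 -0.1717  0.2315]
```

The board is lifted about 13 mm and hangs level. I'm sliding it out along the hook, then up.

Emit:
jog_arm(
  deltas=[
    {"gripper": -1, "x": 0, "y": 0.8, "z": 0, "rx": 0, "ry": 0, "rz": 0},
    {"gripper": -1, "x": 0, "y": 1.6, "z": 0, "rx": 0, "ry": 0, "rz": 0},
    {"gripper": -1, "x": 0, "y": 2.4, "z": 0, "rx": 0, "ry": 0, "rz": 0},
    {"gripper": -1, "x": 0, "y": 3.2, "z": 0, "rx": 0, "ry": 0, "rz": 0},
    {"gripper": -1, "x": 0, "y": 4, "z": 0, "rx": 0, "ry": 0, "rz": 0},
    {"gripper": -1, "x": 0, "y": 4.8, "z": 0, "rx": 0, "ry": 0, "rz": 0},
    {"gripper": -1, "x": 0, "y": 5.6, "z": 0, "rx": 0, "ry": 0, "rz": 0},
    {"gripper": -1, "x": 0, "y": 6.4, "z": 0, "rx": 0, "ry": 0, "rz": 0},
    {"gripper": -1, "x": 0, "y": 7.5, "z": 0, "rx": 0, "ry": 0, "rz": 0},
    {"gripper": -1, "x": 0, "y": 7.5, "z": 0, "rx": 0, "ry": 0, "rz": 0},
  ],
)

```text
t: 6.9
tcp_pos: [0.6825, -0.226, 0.2196]
orientation: [3.141, 0.0, 1.508]
contact_force: [-0.1, -0.6, -1.2]
width: 0.0052
```

Emit:
jog_arm(
  deltas=[
    {"gripper": -1, "x": 0, "y": 0, "z": -2, "rx": 0, "ry": 0, "rz": 0},
    {"gripper": -1, "x": 0, "y": 0, "z": -4.5, "rx": 0, "ry": 0, "rz": 0},
    {"gripper": -1, "x": 0, "y": 0, "z": -7, "rx": 0, "ry": 0, "rz": 0},
    {"gripper": -1, "x": 0, "y": 0, "z": -9.5, "rx": 0, "ry": 0, "rz": 0},
    {"gripper": -1, "x": 0, "y": 0, "z": -12, "rx": 0, "ry": 0, "rz": 0},
    {"gripper": -1, "x": 0, "y": 0, "z": -14.5, "rx": 0, "ry": 0, "rz": 0},
    {"gripper": -1, "x": 0, "y": 0, "z": -17, "rx": 0, "ry": 0, "rz": 0},
    {"gripper": -1, "x": 0, "y": 0, "z": -19.5, "rx": 0, "ry": 0, "rz": 0},
    {"gripper": -1, "x": 0, "y": 0, "z": -21, "rx": 0, "ry": 0, "rz": 0},
    {"gripper": -1, "x": 0, "y": 0, "z": -22, "rx": 0, "ry": 0, "rz": 0},
  ],
)

```text
t: 7.9
tcp_pos: [0.6814, -0.2262, 0.4418]
orientation: [3.14, 0.001, 1.507]
contact_force: [0.5, -0.8, -2.3]
width: 0.0054
```

```bash
python3 -c "
from bd import *
# board origin in tool frame: grip point y offset etc; from last estimate
c,n,p=board('side',[.6,-.36,.2],[.75,-.14,.5])
go([.60,.25,.44],down(84.3))
# target: board pose on stand
"
```

```text
side 1493 c [ 0.6762 -0.2519  0.3556] n [ 0.998 -0.065 -0.001] yaw -3.72 lean -0.08 rectsize [0.1901 0.1646] roll 89.98 yz ext [[-0.0867, -0.0904], [0.0746, 0.0952]] pmin [ 0.6702 -0.3384  0.2651] pmax [ 0.6821 -0.1775  0.4508]
t 7.95 tcp [ 0.6815 -0.2262  0.4429] rpy [1.798e+02 9.000e-02 8.636e+01] F [-1.05 -0.57 -0.97] w 0.0053
xyz cm [ 47.01 -11.16   0.18] rot deg [0.2  0.09 2.06]
```

Emit:
jog_arm(
  deltas=[
    {"gripper": -1, "x": 1.5, "y": -0.5, "z": 0, "rx": 0, "ry": 0, "rz": 0},
    {"gripper": -1, "x": 4, "y": -1.5, "z": 0, "rx": 0, "ry": 0, "rz": 0},
    {"gripper": -1, "x": 7, "y": -2.6, "z": 0, "rx": 0, "ry": 0, "rz": 0},
    {"gripper": -1, "x": 10.5, "y": -4, "z": 0, "rx": 0, "ry": 0, "rz": 0.4},
    {"gripper": -1, "x": 14, "y": -5.3, "z": 0, "rx": 0, "ry": 0, "rz": 0.8},
    {"gripper": -1, "x": 17.5, "y": -6.6, "z": 0, "rx": 0, "ry": 0, "rz": 1.2},
    {"gripper": -1, "x": 21, "y": -8, "z": 0, "rx": 0, "ry": 0, "rz": 1.6},
    {"gripper": -1, "x": 24.5, "y": -9.3, "z": 0, "rx": 0, "ry": 0, "rz": 2},
    {"gripper": -1, "x": 27, "y": -10.2, "z": 0, "rx": 0, "ry": 0, "rz": 2},
    {"gripper": -1, "x": 28.5, "y": -10.8, "z": 0, "rx": 0, "ry": 0, "rz": 2},
  ],
)

```text
t: 8.95
tcp_pos: [0.5907, 0.0672, 0.4391]
orientation: [-3.14, -0.0, 1.474]
contact_force: [0.3, -0.2, -1.9]
width: 0.0054
```

```bash
python3 -c "
from h import *
go([.52,.26,.40],down(84.3))
print(state()[0]['q'].round(2))"
```

```text
t 8.95 tcp [0.5907 0.0672 0.4391] rpy [-1.7993e+02 -2.0000e-02  8.4480e+01] F [ 0.26 -0.22 -1.85] w 0.0054
xyz cm [18.51 -8.89  3.92] rot deg [-0.07 -0.02  0.18]
[-0.09  0.16  1.23  0.    1.75  0.01]
```

Emit:
jog_arm(
  deltas=[
    {"gripper": -1, "x": 2, "y": -1, "z": 0.4, "rx": 0, "ry": 0, "rz": 0},
    {"gripper": -1, "x": 5, "y": -2.4, "z": 1, "rx": 0, "ry": 0, "rz": 0},
    {"gripper": -1, "x": 8, "y": -3.8, "z": 1.6, "rx": 0, "ry": 0, "rz": 0},
    {"gripper": -1, "x": 11, "y": -5.3, "z": 2.2, "rx": 0, "ry": 0, "rz": 0},
    {"gripper": -1, "x": 14, "y": -6.7, "z": 3, "rx": 0, "ry": 0, "rz": 0},
    {"gripper": -1, "x": 16.5, "y": -8, "z": 3.5, "rx": 0, "ry": 0, "rz": 0},
    {"gripper": -1, "x": 18, "y": -8.6, "z": 3.8, "rx": 0, "ry": 0, "rz": 0},
    {"gripper": -1, "x": 18.5, "y": -8.9, "z": 3.9, "rx": 0, "ry": 0, "rz": 0.2},
    {"gripper": -1, "x": 18.5, "y": -8.9, "z": 3.9, "rx": 0, "ry": 0, "rz": 0.2},
    {"gripper": -1, "x": 18.5, "y": -8.9, "z": 3.9, "rx": 0, "ry": 0, "rz": 0.2},
  ],
)

```text
t: 9.95
tcp_pos: [0.522, 0.257, 0.401]
orientation: [3.141, 0.001, 1.468]
contact_force: [-0.7, 0.6, -2.5]
width: 0.0051
```

```bash
cat > st.py <<'E'
from bd import *
yaw=-5.7;ex=np.array([np.cos(np.radians(yaw)),np.sin(np.radians(yaw)),0]);ey=np.array([-ex[1],ex[0],0]);L=np.array([.512,.219,0])
def tgt(lean,bx,bz,dy=.032,h=.1765):
    "tool pose for board origin at ledge x=bx, height of back bottom corner bz"
    t=np.radians(lean);u=-np.sin(t)*ex+np.array([0,0,np.cos(t)])
    return L+bx*ex+np.array([0,0,bz+.003*np.sin(t)])+h*u+dy*ey, down(90+yaw,lean)
E
python3 - <<'E'
from st import *
im,d=read_camera('wrist');w=cloud('wrist',d);np.savez('pics/w2.npz',im=im,w=w);cv2.imwrite('pics/w2.png',im)
im2,d=read_camera('top');wt=cloud('top',d);np.savez('pics/t2.npz',im=im2,w=wt);
for n,i,w in(('wrist',im,w),('top',im2,wt)):
    hsv=cv2.cvtColor(i,cv2.COLOR_BGR2HSV);h,s,v=[hsv[...,k].astype(int) for k in range(3)]
    m=np.all((w>[.45,.08,.012])&(w<[.6,.36,.04]),-1)&(h>20)&(h<35)&(s>140);p=w[m]
    if len(p)>20:
        q=cv2.fitLine(p[:,:2].astype(np.float32),cv2.DIST_HUBER,0,.01,.01).ravel();print(n,'lip',len(p),q,np.degrees(np.arctan2(q[1],q[0])),np.percentile(p,[1,50,99],axis=0).round(4).tolist())
        e=((p-L)@ex,(p-L)@ey);print('lip in ledge frame',[np.percentile(k,[1,50,99]).round(4) for k in e])
    m=np.all((w>[.4,.08,.02])&(w<[.52,.36,.2]),-1)&(h>95)&(h<130)&(s>110);p=w[m]
    print(n,'blue',len(p))
    if len(p)>50:
        e=np.c_[(p-L)@ex,(p-L)@ey,p[:,2]]
        c=np.median(e,0);vt=np.linalg.svd(e-e.mean(0))[2];print('stand frame',np.percentile(e,[1,50,99],axis=0).round(4).tolist(),vt[2].round(3))
board('side',[.4,.05,.15],[.65,.4,.45])
for a in ((0,.0,.03),(18,0,.03)): go(*tgt(*a))
E
```

```text
wrist lip 305 [0.07185277 0.99741524 0.5346135  0.24733998] 85.879585 [[0.5245, 0.1379, 0.0195], [0.5348, 0.2627, 0.0219], [0.5429, 0.3042, 0.0238]]
lip in ledge frame [array([0.0153, 0.0199, 0.0229]), array([-0.0795,  0.0459,  0.0876])]
wrist blue 2410
stand frame [[-0.0537, -0.0626, 0.0226], [-0.0399, -0.0036, 0.0831], [-0.0195, 0.0601, 0.1145]] [ 0.944 -0.003  0.329]
top lip 151 [0.10040249 0.9949469  0.52963614 0.21466738] 84.23765 [[0.5183, 0.1278, 0.015], [0.5296, 0.2145, 0.0223], [0.5408, 0.3041, 0.028]]
lip in ledge frame [array([0.0142, 0.018 , 0.0216]), array([-0.09  , -0.0025,  0.0874])]
top blue 560
stand frame [[-0.0535, -0.0611, 0.022], [-0.0379, -0.0, 0.0734], [-0.0198, 0.0603, 0.1167]] [-0.946 -0.001 -0.324]
side 3863 c [0.5169 0.2403 0.3171] n [ 0.994 -0.105 -0.001] yaw -6.02 lean -0.04 rectsize [0.1627 0.191 ] roll 0.01 yz ext [[-0.0932, -0.0919], [0.0648, 0.097]] pmin [0.5072 0.1476 0.2252] pmax [0.5249 0.3048 0.414 ]
t 10.1 tcp [0.5219 0.2571 0.4011] rpy [1.7997e+02 1.0000e-02 8.4080e+01] F [ 0.26  0.77 -2.58] w 0.0049
xyz cm [-0.69 -0.61 19.45] rot deg [ 0.03  0.01 -0.22]
t 10.1 tcp [0.5219 0.2571 0.4011] rpy [1.7997e+02 1.0000e-02 8.4080e+01] F [ 0.26  0.77 -2.58] w 0.0049
xyz cm [-0.71 -6.07 20.22] rot deg [-17.97   0.04  -0.22]
```

View pics/w2.png

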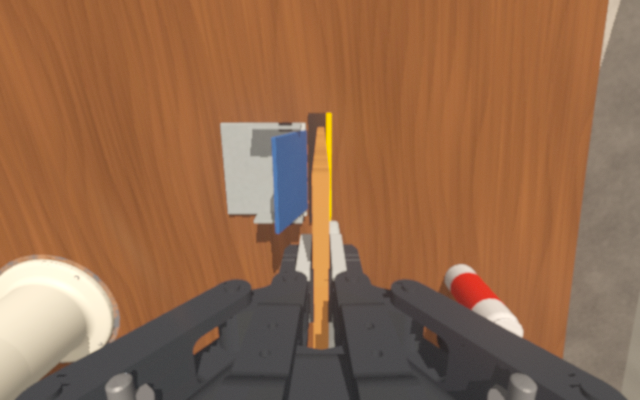

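The wrist view shows the board over the ledge, held straight. The yellow lip is at column 329 and the blue backrest at (290,180), and the stand numbers agree across cameras (lean about 19°, yaw -5.7°). I'm tilting 16° and lowering to 60 mm.

Emit:
jog_arm(
  deltas=[
    {"gripper": -1, "x": -0.1, "y": -0.5, "z": 1.5, "rx": -1.5, "ry": 0, "rz": 0},
    {"gripper": -1, "x": -0.2, "y": -1.1, "z": 3.4, "rx": -3.2, "ry": 0, "rz": 0},
    {"gripper": -1, "x": -0.3, "y": -1.8, "z": 5.4, "rx": -5, "ry": 0, "rz": 0},
    {"gripper": -1, "x": -0.4, "y": -2.6, "z": 7.8, "rx": -7.3, "ry": 0, "rz": 0},
    {"gripper": -1, "x": -0.5, "y": -3.4, "z": 10.2, "rx": -9.6, "ry": 0, "rz": -0.1},
    {"gripper": -1, "x": -0.6, "y": -4.2, "z": 12.6, "rx": -11.8, "ry": 0, "rz": -0.1},
    {"gripper": -1, "x": -0.7, "y": -4.9, "z": 14.8, "rx": -13.8, "ry": 0, "rz": -0.2},
    {"gripper": -1, "x": -0.7, "y": -5.4, "z": 16.3, "rx": -15.3, "ry": 0, "rz": -0.2},
    {"gripper": -1, "x": -0.7, "y": -5.65, "z": 17, "rx": -16, "ry": 0, "rz": -0.2},
    {"gripper": -1, "x": -0.7, "y": -5.65, "z": 17, "rx": -16, "ry": 0, "rz": -0.2},
  ],
)

```text
t: 11.1
tcp_pos: [0.4636, 0.2564, 0.2298]
orientation: [2.864, 0.001, 1.472]
contact_force: [0.3, -0.2, -1.7]
width: 0.0053
```

Run:
```python
from st import *
c,n,p=board('side',[.4,.05,.04],[.65,.4,.3],'pics/s3.png')
e=np.c_[(p-L)@ex,(p-L)@ey,p[:,2]];b=e[e[:,2]<np.percentile(e[:,2],2)];print('bottom row stand frame',b.mean(0).round(4),np.percentile(e,[.5,99.5],axis=0).round(4).tolist())
for a in ((16,-.002,.018),(16,-.002,.008)): go(*tgt(*a))
```

```text
side 435 c [0.4783 0.2888 0.1887] n [ 0.959 -0.098  0.267] yaw -5.81 lean 15.47 rectsize [0.0734 0.2072] roll 22.17 yz ext [[-0.0646, -0.1329], [0.0149, 0.0582]] pmin [0.4559 0.2261 0.0603] pmax [0.5159 0.3044 0.2446]
bottom row stand frame [-0.0055  0.0795  0.0622] [[-0.0584, 0.0015, 0.0603], [-0.004, 0.081, 0.2446]]
t 11.15 tcp [0.4647 0.2567 0.2312] rpy [1.6399e+02 2.0000e-02 8.4350e+01] F [-0.26 -0.3  -2.89] w 0.0052
xyz cm [-0.08 -1.16  4.11] rot deg [0.01 0.01 0.05]
t 11.15 tcp [0.4647 0.2567 0.2312] rpy [1.6399e+02 2.0000e-02 8.4350e+01] F [-0.26 -0.3  -2.89] w 0.0052
xyz cm [-0.08 -1.43  5.07] rot deg [0.01 0.01 0.05]
```

View pics/s3.png

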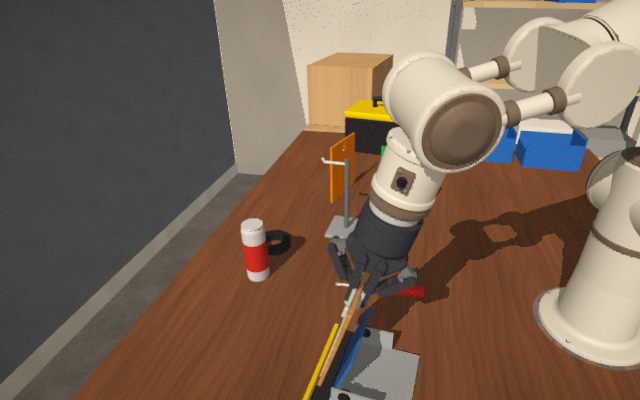

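The side view shows the board tilted above the ledge at about (345,340), in front of the blue plate. I'm lowering it to just above the rubber.

Emit:
jog_arm(
  deltas=[
    {"gripper": -1, "x": 0, "y": -0.2, "z": 0.7, "rx": 0, "ry": 0, "rz": 0},
    {"gripper": -1, "x": 0, "y": -0.4, "z": 1.5, "rx": 0, "ry": 0, "rz": 0},
    {"gripper": -1, "x": -0.1, "y": -0.6, "z": 2.2, "rx": 0, "ry": 0, "rz": 0},
    {"gripper": -1, "x": -0.1, "y": -0.8, "z": 3, "rx": 0, "ry": 0, "rz": 0},
    {"gripper": -1, "x": -0.1, "y": -1, "z": 3.7, "rx": 0, "ry": 0, "rz": 0},
    {"gripper": -1, "x": -0.1, "y": -1.2, "z": 4.2, "rx": 0, "ry": 0, "rz": 0},
    {"gripper": -1, "x": -0.1, "y": -1.25, "z": 4.4, "rx": 0, "ry": 0, "rz": 0},
    {"gripper": -1, "x": -0.1, "y": -1.3, "z": 4.6, "rx": 0, "ry": 0, "rz": 0},
    {"gripper": -1, "x": -0.1, "y": -1.3, "z": 4.6, "rx": 0, "ry": 0, "rz": 0},
    {"gripper": -1, "x": -0.1, "y": -1.3, "z": 4.6, "rx": 0, "ry": 0, "rz": 0},
  ],
)

```text
t: 12.15
tcp_pos: [0.4647, 0.2559, 0.1834]
orientation: [2.862, 0.0, 1.472]
contact_force: [-1.3, -0.1, -1.8]
width: 0.0053
```

Run:
```python
from st import *
for i in range(4): read_camera('top')
go(*tgt(16,-.002,.008)); go(*tgt(23,-.002,.008))
print(np.mean([state()[0]['contact_force']],0))
```

```text
t 12.35 tcp [0.4646 0.2559 0.1833] rpy [1.6397e+02 1.0000e-02 8.4370e+01] F [-0.    0.4  -3.01] w 0.0054
xyz cm [-0.   -0.12  0.47] rot deg [ 0.03 -0.01  0.07]
t 12.35 tcp [0.4646 0.2559 0.1833] rpy [1.6397e+02 1.0000e-02 8.4370e+01] F [-0.    0.4  -3.01] w 0.0054
xyz cm [ 0.   -2.26  0.56] rot deg [-6.97 -0.01  0.07]
[-0.00366598  0.40364165 -3.00742813]
```

Emit:
jog_arm(
  deltas=[
    {"gripper": -1, "x": 0, "y": -0.03, "z": 0.1, "rx": 0, "ry": 0, "rz": 0},
    {"gripper": -1, "x": 0, "y": -0.06, "z": 0.2, "rx": 0, "ry": 0, "rz": 0},
    {"gripper": -1, "x": 0, "y": -0.08, "z": 0.28, "rx": 0, "ry": 0, "rz": 0},
    {"gripper": -1, "x": 0, "y": -0.1, "z": 0.34, "rx": 0, "ry": 0, "rz": 0},
    {"gripper": -1, "x": 0, "y": -0.1, "z": 0.38, "rx": 0, "ry": 0, "rz": 0},
    {"gripper": -1, "x": 0, "y": -0.11, "z": 0.4, "rx": 0, "ry": 0, "rz": 0},
    {"gripper": -1, "x": 0, "y": -0.11, "z": 0.4, "rx": 0, "ry": 0, "rz": 0},
    {"gripper": -1, "x": 0, "y": -0.11, "z": 0.4, "rx": 0, "ry": 0, "rz": 0},
    {"gripper": -1, "x": 0, "y": -0.11, "z": 0.4, "rx": 0, "ry": 0, "rz": 0},
    {"gripper": -1, "x": 0, "y": -0.11, "z": 0.4, "rx": 0, "ry": 0, "rz": 0},
  ],
  force=30,
)

```text
t: 13.35
tcp_pos: [0.4645, 0.2558, 0.1789]
orientation: [2.862, 0.0, 1.472]
contact_force: [-0.2, -0.3, -2.5]
width: 0.0055
```

Emit:
jog_arm(
  deltas=[
    {"gripper": -1, "x": 0, "y": -0.01, "z": 0.02, "rx": 0, "ry": 0, "rz": 0},
    {"gripper": -1, "x": 0, "y": -0.01, "z": 0.04, "rx": 0, "ry": 0, "rz": 0},
    {"gripper": -1, "x": 0, "y": -0.01, "z": 0.06, "rx": 0, "ry": 0, "rz": 0},
    {"gripper": -1, "x": 0, "y": -0.02, "z": 0.08, "rx": 0, "ry": 0, "rz": 0},
    {"gripper": -1, "x": 0, "y": -0.02, "z": 0.08, "rx": 0, "ry": 0, "rz": 0},
    {"gripper": -1, "x": 0, "y": -0.02, "z": 0.08, "rx": 0, "ry": 0, "rz": 0},
    {"gripper": -1, "x": 0, "y": -0.02, "z": 0.08, "rx": 0, "ry": 0, "rz": 0},
    {"gripper": -1, "x": 0, "y": -0.02, "z": 0.08, "rx": 0, "ry": 0, "rz": 0},
    {"gripper": -1, "x": 0, "y": -0.02, "z": 0.08, "rx": 0, "ry": 0, "rz": 0},
    {"gripper": -1, "x": 0, "y": -0.02, "z": 0.08, "rx": 0, "ry": 0, "rz": 0},
  ],
)

```text
t: 14.35
tcp_pos: [0.4647, 0.2559, 0.1783]
orientation: [2.862, 0.0, 1.472]
contact_force: [-1.9, -0.6, 2.9]
width: 0.0051
```

The board is on the rubber, with about 5 N on the ledge. I'm tilting it back about its bottom edge.

Emit:
jog_arm(
  deltas=[
    {"gripper": -1, "x": 0, "y": -0.31, "z": 0, "rx": -1, "ry": 0, "rz": 0},
    {"gripper": -1, "x": 0, "y": -0.62, "z": 0, "rx": -2, "ry": 0, "rz": 0},
    {"gripper": -1, "x": 0, "y": -0.92, "z": 0.01, "rx": -3, "ry": 0, "rz": 0},
    {"gripper": -1, "x": 0, "y": -1.23, "z": 0.02, "rx": -4, "ry": 0, "rz": 0},
    {"gripper": -1, "x": 0, "y": -1.54, "z": 0.04, "rx": -5, "ry": 0, "rz": 0},
    {"gripper": -1, "x": 0, "y": -1.7, "z": 0.05, "rx": -5.5, "ry": 0, "rz": 0},
    {"gripper": -1, "x": 0, "y": -1.85, "z": 0.06, "rx": -6, "ry": 0, "rz": 0},
    {"gripper": -1, "x": 0, "y": -1.85, "z": 0.06, "rx": -6, "ry": 0, "rz": 0},
    {"gripper": -1, "x": 0, "y": -1.85, "z": 0.06, "rx": -6, "ry": 0, "rz": 0},
    {"gripper": -1, "x": 0, "y": -1.85, "z": 0.06, "rx": -6, "ry": 0, "rz": 0},
  ],
)

```text
t: 15.35
tcp_pos: [0.4471, 0.2576, 0.1724]
orientation: [2.758, 0.0, 1.472]
contact_force: [-0.2, 0.1, 0.9]
width: 0.0055
```

Run:
```python
from st import *
go(*tgt(23.5,-.002,.008))
c,n,p=board('side',[.4,.05,.0],[.65,.4,.3])
```

```text
t 15.35 tcp [0.4471 0.2576 0.1724] rpy [1.5801e+02 2.0000e-02 8.4350e+01] F [-0.24  0.08  0.87] w 0.0055
xyz cm [ 0.01 -0.42 -0.02] rot deg [-1.51 -0.    0.06]
side 2630 c [0.5637 0.2087 0.0299] n [ 0.666 -0.116  0.737] yaw -9.9 lean 47.45 rectsize [0.2694 0.2816] roll 9.0 yz ext [[-0.1573, -0.0894], [0.107, 0.2018]] pmin [0.4408 0.0515 0.    ] pmax [0.6488 0.3063 0.186 ]
```

Emit:
jog_arm(
  deltas=[
    {"gripper": -1, "x": 0, "y": -0.05, "z": 0, "rx": -0.17, "ry": 0, "rz": 0},
    {"gripper": -1, "x": 0, "y": -0.1, "z": 0, "rx": -0.33, "ry": 0, "rz": 0},
    {"gripper": -1, "x": 0, "y": -0.16, "z": 0, "rx": -0.5, "ry": 0, "rz": 0},
    {"gripper": -1, "x": 0, "y": -0.21, "z": 0, "rx": -0.67, "ry": 0, "rz": 0},
    {"gripper": -1, "x": 0, "y": -0.26, "z": 0.01, "rx": -0.83, "ry": 0, "rz": 0},
    {"gripper": -1, "x": 0, "y": -0.31, "z": 0.01, "rx": -1, "ry": 0, "rz": 0},
    {"gripper": -1, "x": 0, "y": -0.31, "z": 0.01, "rx": -1, "ry": 0, "rz": 0},
    {"gripper": -1, "x": 0, "y": -0.31, "z": 0.01, "rx": -1, "ry": 0, "rz": 0},
    {"gripper": -1, "x": 0, "y": -0.31, "z": 0.01, "rx": -1, "ry": 0, "rz": 0},
    {"gripper": -1, "x": 0, "y": -0.31, "z": 0.01, "rx": -1, "ry": 0, "rz": 0},
  ],
)

```text
t: 16.4
tcp_pos: [0.4443, 0.2579, 0.1712]
orientation: [2.74, 0.0, 1.472]
contact_force: [-0.3, 0.4, 3.5]
width: 0.0052
```

Emit:
jog_arm(
  deltas=[
    {"gripper": -1, "x": 0, "y": -0.03, "z": 0, "rx": -0.1, "ry": 0, "rz": 0},
    {"gripper": -1, "x": 0, "y": -0.06, "z": 0, "rx": -0.2, "ry": 0, "rz": 0},
    {"gripper": -1, "x": 0, "y": -0.09, "z": 0, "rx": -0.3, "ry": 0, "rz": 0},
    {"gripper": -1, "x": 0, "y": -0.12, "z": 0, "rx": -0.4, "ry": 0, "rz": 0},
    {"gripper": -1, "x": 0, "y": -0.16, "z": 0.01, "rx": -0.5, "ry": 0, "rz": 0},
    {"gripper": -1, "x": 0, "y": -0.16, "z": 0.01, "rx": -0.5, "ry": 0, "rz": 0},
    {"gripper": -1, "x": 0, "y": -0.16, "z": 0.01, "rx": -0.5, "ry": 0, "rz": 0},
    {"gripper": -1, "x": 0, "y": -0.16, "z": 0.01, "rx": -0.5, "ry": 0, "rz": 0},
    {"gripper": -1, "x": 0, "y": -0.16, "z": 0.01, "rx": -0.5, "ry": 0, "rz": 0},
    {"gripper": -1, "x": 0, "y": -0.16, "z": 0.01, "rx": -0.5, "ry": 0, "rz": 0},
  ],
)

```text
t: 17.4
tcp_pos: [0.4431, 0.258, 0.1706]
orientation: [2.731, 0.0, 1.472]
contact_force: [3.8, -0.6, 1.9]
width: 0.0054
```

Run:
```python
from st import *
F=[];M=[]
for i in range(5):
    im,d=read_camera('side' if i%2 else 'wrist');s=telemetry.read_state();F.append(s['contact_force']);M.append(s['moment'])
    if i==4:cv2.imwrite('pics/w4.png',im)
    if i==3:cv2.imwrite('pics/s4.png',cv2.resize(im[230:400,230:430],None,fx=3.4,fy=3.4,interpolation=cv2.INTER_CUBIC))
print(np.round(F,2).tolist(),np.mean(F,0),np.mean(M,0));go(*tgt(23.5,-.002,.008))
```

```text
[[4.66, -0.52, 2.75], [4.28, -0.32, 2.32], [4.53, 0.71, 1.5], [4.15, 0.19, 1.94], [4.48, 0.27, 2.22]] [4.42095862 0.06376306 2.14333408] [ 0.0655446  -0.78977948 -0.04352997]
t 17.65 tcp [0.4431 0.258  0.1706] rpy [1.5645e+02 2.0000e-02 8.4370e+01] F [4.48 0.27 2.22] w 0.0051
xyz cm [ 0.    0.03 -0.03] rot deg [ 0.05 -0.01  0.07]
```

View pics/s4.png

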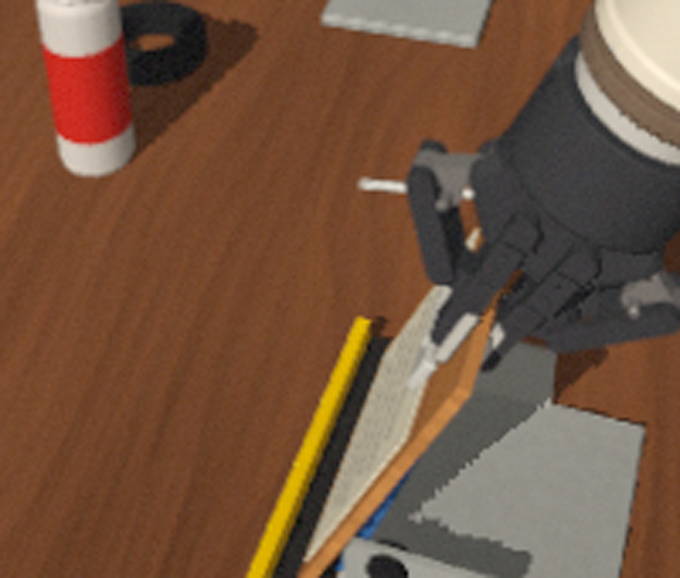

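Emit:
jog_arm(
  deltas=[
    {"gripper": -1, "x": 0, "y": -0.03, "z": 0, "rx": -0.1, "ry": 0, "rz": 0},
    {"gripper": -1, "x": 0, "y": -0.06, "z": 0, "rx": -0.2, "ry": 0, "rz": 0},
    {"gripper": -1, "x": 0, "y": -0.09, "z": 0, "rx": -0.3, "ry": 0, "rz": 0},
    {"gripper": -1, "x": 0, "y": -0.12, "z": 0, "rx": -0.4, "ry": 0, "rz": 0},
    {"gripper": -1, "x": 0, "y": -0.12, "z": 0, "rx": -0.4, "ry": 0, "rz": 0},
    {"gripper": -1, "x": 0, "y": -0.12, "z": 0, "rx": -0.4, "ry": 0, "rz": 0},
    {"gripper": -1, "x": 0, "y": -0.12, "z": 0, "rx": -0.4, "ry": 0, "rz": 0},
    {"gripper": -1, "x": 0, "y": -0.12, "z": 0, "rx": -0.4, "ry": 0, "rz": 0},
    {"gripper": -1, "x": 0, "y": -0.12, "z": 0, "rx": -0.4, "ry": 0, "rz": 0},
    {"gripper": -1, "x": 0, "y": -0.12, "z": 0, "rx": -0.4, "ry": 0, "rz": 0},
  ],
)

```text
t: 18.65
tcp_pos: [0.4424, 0.2581, 0.1704]
orientation: [2.722, 0.0, 1.473]
contact_force: [8.1, -0.2, 1.1]
width: 0.0053
```

Run:
```python
from st import *
F=[];M=[]
for i in range(4):
    im,d=read_camera('top');s=telemetry.read_state();F.append(s['contact_force']);M.append(s['moment'])
print(np.mean(F,0),np.mean(M,0));go(*tgt(23.5,-.002,.008))
w=cloud('top',d);hsv=cv2.cvtColor(im,cv2.COLOR_BGR2HSV)
m=np.all((w>[.42,.08,.015])&(w<[.54,.36,.2]),-1)&(hsv[...,0]>5)&(hsv[...,0]<20)&(hsv[...,1]>130)
p=w[m];e=np.c_[(p-L)@ex,(p-L)@ey,p[:,2]];print(len(p),np.percentile(e,[1,50,99],axis=0).round(4).tolist())
cv2.imwrite('pics/t5.png',cv2.resize(im[180:300,160:280],None,fx=5,fy=5,interpolation=cv2.INTER_CUBIC))
```

```text
[ 6.89678212 -0.79882116  1.14190722] [-0.02342539 -1.26707843 -0.03713797]
t 18.85 tcp [0.4424 0.2581 0.1704] rpy [1.5598e+02 1.0000e-02 8.4380e+01] F [ 6.49 -0.7   1.02] w 0.0048
xyz cm [ 0.    0.09 -0.03] rot deg [ 0.52 -0.02  0.07]
522 [[-0.0797, -0.08, 0.0216], [-0.0632, -0.0375, 0.1534], [-0.0011, 0.0806, 0.1863]]
```

View pics/t5.png

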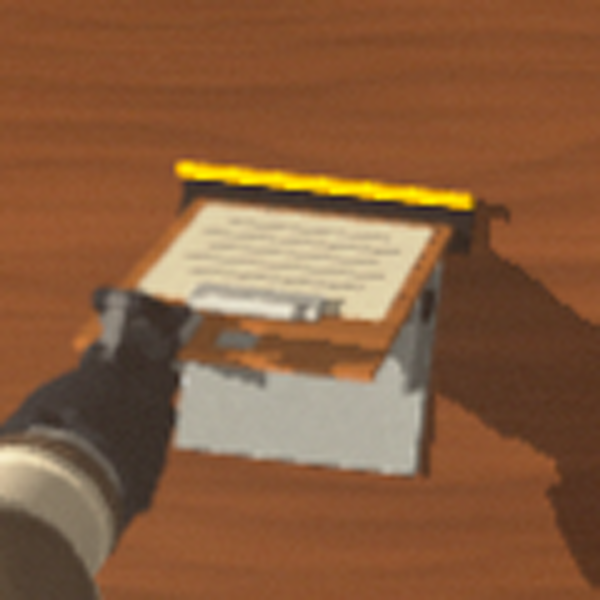

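The top view shows the board straight and about in the middle of the ledge, sheet outward, clip at the top. I'm easing the push back a little and pressing lightly along the board, so both contacts bear clearly before release.

Emit:
jog_arm(
  deltas=[
    {"gripper": -1, "x": 0, "y": 0.01, "z": 0.01, "rx": 0, "ry": 0, "rz": 0},
    {"gripper": -1, "x": 0, "y": 0.02, "z": 0.02, "rx": 0.1, "ry": 0, "rz": 0},
    {"gripper": -1, "x": 0, "y": 0.03, "z": 0.03, "rx": 0.1, "ry": 0, "rz": 0},
    {"gripper": -1, "x": 0, "y": 0.04, "z": 0.04, "rx": 0.2, "ry": 0, "rz": 0},
    {"gripper": -1, "x": 0, "y": 0.04, "z": 0.05, "rx": 0.2, "ry": 0, "rz": 0},
    {"gripper": -1, "x": 0, "y": 0.04, "z": 0.05, "rx": 0.2, "ry": 0, "rz": 0},
    {"gripper": -1, "x": 0, "y": 0.04, "z": 0.05, "rx": 0.2, "ry": 0, "rz": 0},
    {"gripper": -1, "x": 0, "y": 0.04, "z": 0.05, "rx": 0.2, "ry": 0, "rz": 0},
    {"gripper": -1, "x": 0, "y": 0.04, "z": 0.05, "rx": 0.2, "ry": 0, "rz": 0},
    {"gripper": -1, "x": 0, "y": 0.04, "z": 0.05, "rx": 0.2, "ry": 0, "rz": 0},
  ],
)

```text
t: 19.85
tcp_pos: [0.4428, 0.2581, 0.1703]
orientation: [2.726, 0.0, 1.473]
contact_force: [5.0, -0.6, 4.3]
width: 0.0054
```

Run:
```python
from st import *
F=[];M=[]
for i in range(4):
    read_camera('top');s=telemetry.read_state();F.append(s['contact_force']);M.append(s['moment'])
print(np.mean(F,0),np.mean(M,0));go(*tgt(23.5,-.002,.008))
```

```text
[ 4.9872896  -1.07625116  3.97285421] [-0.08576919 -1.13261556 -0.08320953]
t 20.05 tcp [0.4428 0.2581 0.1702] rpy [1.5621e+02 1.0000e-02 8.4380e+01] F [ 4.67 -0.85  3.77] w 0.0051
xyz cm [-0.    0.07 -0.06] rot deg [ 0.29 -0.02  0.07]
```

Emit:
jog_arm(
  deltas=[
    {"gripper": -0.88, "x": 0, "y": 0, "z": 0, "rx": 0, "ry": 0, "rz": 0},
    {"gripper": -0.86, "x": 0, "y": 0, "z": 0, "rx": 0, "ry": 0, "rz": 0},
    {"gripper": -0.84, "x": 0, "y": 0, "z": 0, "rx": 0, "ry": 0, "rz": 0},
    {"gripper": -0.82, "x": 0, "y": 0, "z": 0, "rx": 0, "ry": 0, "rz": 0},
    {"gripper": -0.78, "x": 0, "y": 0, "z": 0, "rx": 0, "ry": 0, "rz": 0},
    {"gripper": -0.7, "x": 0, "y": 0, "z": 0, "rx": 0, "ry": 0, "rz": 0},
    {"gripper": -0.6, "x": 0, "y": 0, "z": 0, "rx": 0, "ry": 0, "rz": 0},
    {"gripper": -0.5, "x": 0, "y": 0, "z": 0, "rx": 0, "ry": 0, "rz": 0},
    {"gripper": -0.4, "x": 0, "y": 0, "z": 0, "rx": 0, "ry": 0, "rz": 0},
    {"gripper": -0.3, "x": 0, "y": 0, "z": 0, "rx": 0, "ry": 0, "rz": 0},
  ],
)

```text
t: 21.05
tcp_pos: [0.4422, 0.258, 0.1696]
orientation: [2.728, 0.001, 1.472]
contact_force: [-1.3, 0.3, 0.0]
width: 0.03
```

Emit:
jog_arm(
  deltas=[
    {"gripper": -0.3, "x": 0, "y": 0, "z": 0, "rx": 0, "ry": 0, "rz": 0},
    {"gripper": -0.3, "x": 0, "y": 0, "z": -0.5, "rx": 0, "ry": 0, "rz": 0},
    {"gripper": -0.3, "x": 0, "y": 0, "z": -1, "rx": 0, "ry": 0, "rz": 0},
    {"gripper": -0.3, "x": 0, "y": 0, "z": -2, "rx": 0, "ry": 0, "rz": 0},
    {"gripper": -0.3, "x": 0, "y": 0, "z": -3, "rx": 0, "ry": 0, "rz": 0},
    {"gripper": -0.3, "x": 0, "y": 0, "z": -4.5, "rx": 0, "ry": 0, "rz": 0},
    {"gripper": -0.3, "x": 0, "y": 0, "z": -6, "rx": 0, "ry": 0, "rz": 0},
    {"gripper": -0.3, "x": 0, "y": 0, "z": -8, "rx": 0, "ry": 0, "rz": 0},
    {"gripper": -0.3, "x": 0, "y": 0, "z": -10, "rx": 0, "ry": 0, "rz": 0},
    {"gripper": -0.3, "x": 0, "y": 0, "z": -12, "rx": 0, "ry": 0, "rz": 0},
  ],
)

```text
t: 22.05
tcp_pos: [0.3936, 0.2629, 0.2812]
orientation: [2.727, -0.0, 1.473]
contact_force: [1.0, 0.7, -0.3]
width: 0.0297
```

Run:
```python
from st import *
go([.4,.26,.3],down(84.3,23))
for cam in ('side','top'):
    im,d=read_camera(cam);w=cloud(cam,d);hsv=cv2.cvtColor(im,cv2.COLOR_BGR2HSV)
    e=np.dstack([(w-L)@ex,(w-L)@ey,w[...,2]])
    m=np.all((e>[-.12,-.11,.015])&(e<[.012,.11,.2]),-1)&(hsv[...,0]>5)&(hsv[...,0]<20)&(hsv[...,1]>130)
    p=e[m];print(cam,len(p),np.percentile(p,[1,50,99],axis=0).round(4).tolist(),'plane n',np.linalg.svd(p-p.mean(0),full_matrices=0)[2][2].round(3))
    o=cv2.resize(im[220:400,260:460] if cam=='side' else im[180:300,160:280],(400,360 if cam=='side' else 400),interpolation=cv2.INTER_CUBIC)
    o=cv2.copyMakeBorder(o,0,400-o.shape[0],0,0,cv2.BORDER_CONSTANT)
    A=o if cam=='side' else np.hstack([A,o])
    for t in ('can','tape','driver'):
        r=search_frame(cam,t)
        if r:print(t,np.round(r[0]['uv']),round(r[0]['confidence'],2))
cv2.imwrite('pics/f6.png',A)
```

```text
t 22.05 tcp [0.3936 0.2629 0.2812] rpy [ 1.5625e+02 -2.0000e-02  8.4380e+01] F [ 1.02  0.74 -0.31] w 0.0297
xyz cm [-0.23  1.36 -1.45] rot deg [ 0.75 -0.04  0.06]
side 1310 [[-0.082, -0.0782, 0.0234], [-0.0658, 0.0416, 0.1567], [-0.0007, 0.0807, 0.1807]] plane n [-0.893 -0.012 -0.449]
can [254. 248.] 0.73
tape [281. 243.] 0.81
driver [393. 288.] 0.72
top 789 [[-0.0824, -0.0793, 0.0218], [-0.0652, -0.0031, 0.154], [0.0002, 0.0792, 0.1825]] plane n [0.892 0.001 0.453]
can [295. 142.] 0.78
tape [338. 139.] 0.7
driver [296. 261.] 0.76
```

View pics/f6.png

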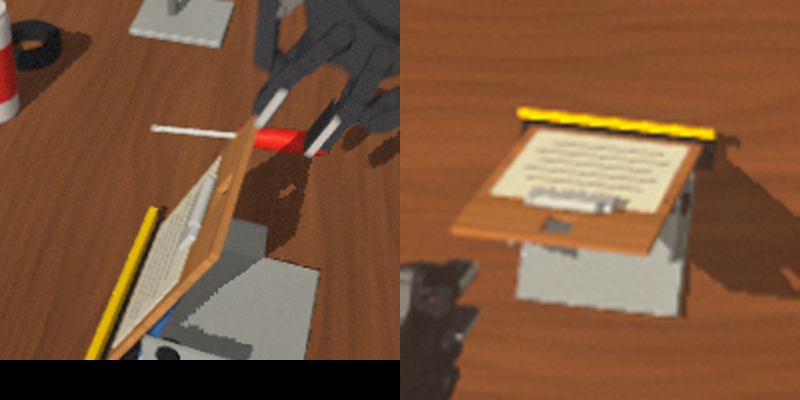

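The board stands free on the ledge, centred and straight, with its sheet outward and clip at the top. The bystanders are in place, so I'm handing in.

```bash
python3 -c "
from cell import arm;print(arm.finish_job())"
```

```text
the job is handed in; nothing more can be done
None
```

I lifted the brown clipboard off its hook and leaned it on the reading stand. I held it until it stood on the ledge and bore on the backrest, then let go slowly and handed the job in at about 22 s. `finish_job` reports no verdict.

- **Contact before release:** I worked out roughly 4–5 N on the ledge and about 5 N on the backrest from the wrist force. The sensor gives only their sum, so the split is an estimate. At one point the ledge share seemed to fall below 1 N, so I eased the push back and pressed down a little before opening.
- **Final pose:** After release the board leaned about 24–27° and sat within about 1 mm of the middle sideways. It was straight with the stand, with the sheet outward and the clip at the top. Its front-to-back place was last checked just before touchdown, about 2 mm behind the middle of the rubber.
- **At rest:** I did not measure its speed after letting go, but the side and top pictures, taken back to back, agree.
- **Bystanders:** The can, tape and screwdriver were found within about 6 pixels of where they started, in both views. Most of that is the detector's own scatter. I did not measure how far they moved in mm.

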